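Release the dish from the seed-counting turntable

TASK

The counted dish is still sunk in the nest of the turntable. With a fingertip, feel gently along the platen's rim, on the half toward the console, for the one release groove, wherever the platen has stopped, and press the catch inside it inward, without force, until the lift lets go and raises the dish; then take the hand away. Do not touch the dish itself, and leave the tweezers, the beaker and the two stacked dishes where they are.

Things in the scene. Friction and masses are not known exactly. Their poses are not given: they have to be found in the camera images.
- turntable: Seed-counting turntable, fixed to the bench: white base 180 mm wide with a low console (display, keys, knob; all below 39 mm) reaching 151 mm from the axis, and a round grey platen on top. Origin on the bench, on the platen's vertical axis; x points away from the console, so the console side, -x, is its front and faces the robot; z up.
- platen_top (a point): Point on the platen's axis level with the top of its rim, 80 mm above the bench; axes as the turntable's base, they do not turn with the platen. The platen has outer radius 100 mm, a ribbed outer face from z = 44 to 80 mm, and a rim 23 mm thick round a nest of radius 76.5 mm in which the dish is sunk flush. The drive holds it: tangential pushes under 20 N do not turn it.
- rim_front (a point): Front point of the rim's outer face, 100 mm from the axis along the turntable's -x, 65 mm above the bench; fixed to the base, not to the platen. The middle of the release groove lies at an unknown angle on the rim, up to 66 degrees either side of this point as seen from the axis. Elsewhere the rim is round and without gaps.
- catch (a joint): How far the catch is pressed in toward the axis: 0 at rest, 0.008 m at its stop, about 2.5 N to start and 5.5 N at the stop; a spring returns it, and past 4 mm it frees the lift. It is a grey plate, z = 50 to 78 mm, across the back of the groove, 10 mm in from the rim face. The groove, open outward and upward, is 55 mm wide at its mouth, 49 mm at the catch, its floor at z = 49 mm.
- lift (a joint): Height of the sprung lift that carries the dish: 0 held down by the catch, 0.014 m fully raised. Once freed it rises by itself in about half a second and stays up when the catch is let go.
- dish: Closed round clear petri dish with seeds on filter paper, 150 mm across and 22 mm high, about 85 g, loose in the nest on the lift. Origin at the middle of its underside, which lies 58 mm above the bench at first (its top flush with the rim at 80 mm) and 72 mm when raised.
- tweezers: Steel tweezers lying on the bench beside the turntable, 150 mm long, 14 mm high. Origin at the middle of the underside.
- beaker: Small glass beaker, 46 mm across, 64 mm high, on the bench behind the turntable's left side. Origin at the middle of the underside.
- dish_low: Lower one of two stacked closed petri dishes (150 mm across, 22 mm high each) on the bench to the left. Origin at the middle of the underside.
- dish_high: Upper one of the two stacked petri dishes. Origin at the middle of the underside.

How it is judged:
By the outcome, as a careful person would: the job done as asked, in the order asked, and still so for the second after the job is handed in, with the robot touching nothing.
It also fails if it takes over 67 s, if anything falls off the work surface, if the arm or the gripper's body presses on something with over 40 N, if the wrist force passes 120 N, or if a joint passes its speed limit or range.

ROBOT

A 7-joint arm with a two-finger parallel gripper is mounted at the origin on a cart in front of the work surface, level with it; the furniture and walls round the work are solid. World frame = base frame: x ahead of the robot, y to its left, z up, the work surface at z = 0. Lengths are in mm, angles in rad, forces in N, time in s.
With the tool pointing down it reaches from about 400 to 900 mm from the base axis. Payload 5.6 kg.
Tool frame: the origin (TCP) lies midway between the tips of the shut fingers; the grasp point (between the pads) lies 19 mm behind it; z points along the fingers, y is the line along which they close (so a half turn about z gives the same grasp; the last joint's range is limited). The gripper opens to 92 mm and grips with 3 to 60 N. Pads are 20 mm wide; open, the fingers measure 128 mm over their backs; the gripper's body (75 mm by 189 mm) begins 69 mm behind the grasp point.
Start: joints at [1.097, 0.468, -0.012, 1.603, 0.006, 1.071, -0.056], TCP at [271.4, -590.636, 214.592] pointing down, gripper open.
Joint ranges: [-2.53, 2.53], [-0.31, 2.02], [-1.57, 1.55], [0.28, 2.44], [-1.29, 4.43], [0.15, 1.84], [-2.92, 2.92]. Speed limits (rad/s): [2.57, 2.57, 3.14, 3.14, 3.14, 3.14, 3.14].

INTERFACE

Orientations are given as a rotation vector (axis times angle).
In Python, from cell import robot, grip, kin, viewer gives the robot as it stands. Calls block until the motion is done:
- robot.movep(position, orientation): joint-space move of the TCP to a pose.
- robot.servo_line(position, feed=150, rotation=None): straight line of the TCP; rotation=None keeps the orientation; feed is the mean speed in mm/s.
- robot.goto_joints(angles): joint-space move.
- grip(opening, newtons=None): opening from 0.0 (shut) to 1.0 (fully open); newtons is the grip in N (None keeps the last); returns when the fingers have stopped.
- robot.hold(seconds).
- kin.ik(position, orientation): joint angles nearest the present ones, or None.
- robot.observe(): the state.
- viewer.read_camera(name): name is "scene" or "top" or "wrist"; returns the picture (384x512x3 uint8, red, green, blue); there is no depth.
- viewer.camera_info(name): a dict with "camera_matrix" (3x3 intrinsics, pixels), "R" (3x3) and "t" (3): a world point X has camera coordinates R X + t. Camera axes: x right, y down, z forward; pixel columns grow to the right and rows downward; lengths in mm; the calibration is good to about 2 mm. A picture is of the moment at which its call begins: read the wrist's pose just before it. camera_info takes no time and is no camera call; for the wrist camera it gives the pose at the moment of the call.
A pose or a line that the arm cannot do raises robot.IKError and nothing moves.
- robot.job_done(): hands the job in; it is judged then, once.
Trained networks look in the newest picture that a camera, given by its name, has taken for a name from the list of things; names that differ only in an ending like _2 or _b are one class to them, and where a whole thing is asked for, a point or a joint stands for the part that bears it (a point fixed in the world has none). Each returns a list of dicts, best first, with "confidence" (0 to 1); they miss things now and then, are a little off and sometimes report something else, mostly with a low value. They report only what shows in the picture. A call takes as long as a camera call.
- viewer.silhouettes(name, camera): "mask" (384x512 bool, what is visible of it).
- viewer.pinpoint(name, camera): "at" ([x, y, z] in mm, in the coordinates of the camera as it stood for that picture, good to about 4 mm: a listed point, or the origin of a listed thing).
The state is a dict: "t": time; "joints": joint angles; "joint_velocities": joint speeds; "joint_torque": joint torques, N m; "tcp_pos": TCP position; "tcp_rot": TCP orientation; "contact_force": force on the tool from outside, world axes, zero at the start; "wrist_torque": the same for the moment, N m; "grip_width": opening from 0.0 (shut) to 1.0 (fully open); "grip_force": force on a finger pad.
Only numpy, scipy, OpenCV 4.12 (cv2) and the standard library are available. Lean on these libraries where they do the work, as an engineer would, in place of code of your own. Each camera call takes 0.05 s, during which the arm holds its last target. There are 200 camera calls.

## Working session

There is one attempt and no reset: what is moved stays moved. The work goes in short steps, each a Python script; the robot and the scene stay as the last script left them, time stands still between calls to the robot, and variables do not carry over. Pictures are saved under pics/ and viewed, at most 10 in all, crops included, and the job is handed in when it is done.

```bash
mkdir -p pics; ls
python3 - <<'E'
from cell import robot, grip, kin, viewer
import numpy as np, cv2
for c in ("scene","top"):
    im=viewer.read_camera(c); cv2.imwrite(f"pics/{c}0.png",im[:,:,::-1])
    I=viewer.camera_info(c); R=np.array(I["R"]);t=np.array(I["t"])
    for n in ("turntable","platen_top","rim_front","catch","tweezers","beaker","dish_low","dish_high","dish"):
        for d in viewer.pinpoint(n,c)[:2]:
            print(c,n,round(d["confidence"],2),np.round(R.T@(np.array(d["at"])-t),0))
print(robot.observe()["t"],robot.observe()["tcp_rot"])
E
```

```text
pics
scene turntable 0.94 [563. -46.   2.]
scene rim_front 0.63 [469. -22.  66.]Traceback (most recent call last):
  File "<stdin>", line 7, in <module>
ValueError: it knows: beaker, dish, dish_high, dish_low, platen_top, rim_front, turntable, tweezers
```

Run:
```python
from cell import robot, grip, kin, viewer
import numpy as np, cv2
for c in ("scene","top"):
    im=viewer.read_camera(c); cv2.imwrite(f"pics/{c}0.png",im[:,:,::-1])
    I=viewer.camera_info(c); R=np.array(I["R"]);t=np.array(I["t"])
    for n in ("turntable","platen_top","rim_front","tweezers","beaker","dish_low","dish_high","dish"):
        for d in viewer.pinpoint(n,c)[:2]:
            print(c,n,round(d["confidence"],2),np.round(R.T@(np.array(d["at"])-t),0))
print(robot.observe()["t"],robot.observe()["tcp_rot"])
```

```text
scene turntable 0.62 [565. -46.   2.]
scene rim_front 0.81 [465. -24.  67.]
scene rim_front 0.43 [564. -44.  56.]
scene tweezers 0.49 [ 537. -189.   -4.]
scene beaker 0.42 [692. 103.   1.]
scene beaker 0.36 [514. 467.  -3.]
scene dish_low 0.75 [515. 468.   2.]
scene dish_high 0.68 [511. 468.  23.]
scene dish_high 0.62 [515. 469.   3.]
scene dish 0.87 [565. -45.  55.]
scene dish 0.62 [514. 470.   1.]
top rim_front 0.88 [466. -23.  66.]
top tweezers 0.62 [ 540. -193.    7.]
top beaker 0.46 [ 542. -195.    2.]
top dish_high 0.77 [516. 467.  24.]
top dish 0.94 [563. -47.  58.]
1.1 [ 3.06898899e+00  6.71332295e-01 -5.20119609e-05]
```

View pics/scene0.png

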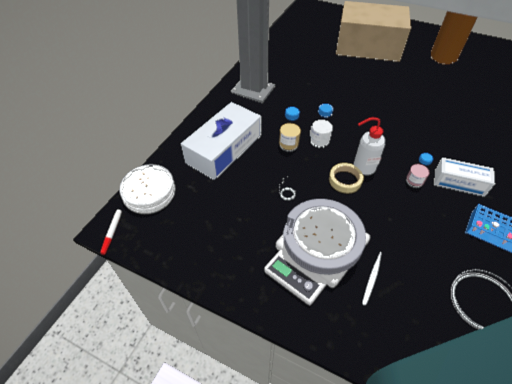

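View pics/top0.png

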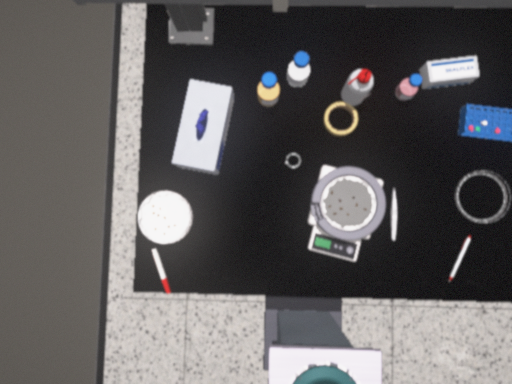

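The groove appears as a dark notch on the rim's left side: scene about (288,215), top about (315,212). I'll look closer with the wrist camera.

```bash
cat > h.py <<'E'
from cell import robot, grip, kin, viewer
import numpy as np, cv2
from scipy.spatial.transform import Rotation as Ro
C=np.array([564,-46.]); F=np.array([466,-23.])-C; F0=np.arctan2(F[1],F[0])
def rot(phi):   # tool down, y axis along horizontal direction phi (or opposite)
    y=np.array([np.cos(phi),np.sin(phi),0]); z=np.array([0,0,-1.]); 
    return Ro.from_matrix(np.c_[np.cross(y,z),y,z]).as_rotvec()
def proj(c,X):
    I=viewer.camera_info(c); p=np.array(I["camera_matrix"])@(np.array(I["R"])@X+np.array(I["t"])); return p[:2]/p[2]
def obs(): 
    o=robot.observe(); return o["t"],np.array(o["tcp_pos"]),np.array(o["contact_force"])
E
python3 - <<'E'
from h import *
for c,n in (("scene",(240,180,140,110)),("top",(295,150,100,90))):
    im=cv2.imread(f"pics/{c}0.png"); x,y,w,h=n
    for a in range(-66,67,33):
        p=proj(c,np.r_[C+100*np.array([np.cos(F0-np.radians(a)),np.sin(F0-np.radians(a))]),80]); print(c,a,p.round())
    cv2.imwrite(f"pics/{c}_c.png",cv2.resize(im[y:y+h,x:x+w],None,fx=4,fy=4,interpolation=cv2.INTER_CUBIC))
a=cv2.imread("pics/scene_c.png");b=cv2.imread("pics/top_c.png")
g=np.zeros((800,560,3),np.uint8);g[:440,:560]=a;g[440:,:400]=b; cv2.imwrite("pics/crop.png",cv2.resize(g,(420,600)))
grip(0.0,5)
for ph in (105,-75):
    q=kin.ik([535,62,250],rot(np.radians(ph))); print(ph,None if q is None else np.round(q,2))
E
```

```text
scene -66 [348. 264.]
scene -33 [324. 268.]
scene 0 [300. 259.]
scene 33 [286. 241.]
scene 66 [284. 222.]
top -66 [377. 225.]
top -33 [360. 237.]
top 0 [339. 238.]
top 33 [321. 227.]
top 66 [312. 208.]
105 [ 0.6   0.43 -0.99  1.79  0.39  1.14  1.32]
-75 [ 0.28  0.3  -0.55  1.81  0.18  1.08 -1.64]
```

View pics/crop.png

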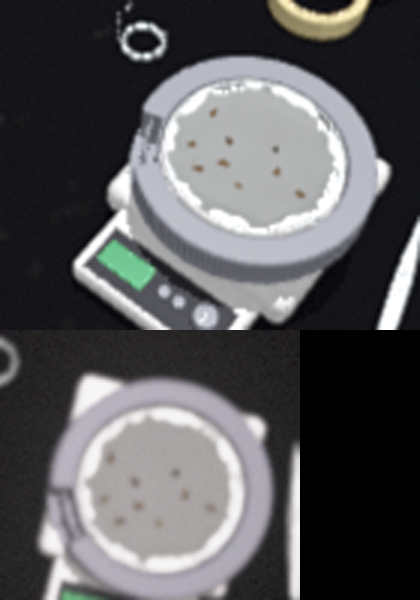

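The crop shows the groove at top pixels about (312,203) to (319,219), roughly 58° left of front. Next, a closer wrist view.

Run:
```python
from h import *
robot.movep([500,110,260],rot(np.radians(-75)))
im=viewer.read_camera("wrist").copy(); 
for n in ("platen_top","dish","turntable","rim_front"):
    I=viewer.camera_info("wrist"); R=np.array(I["R"]);t=np.array(I["t"])
    for d in viewer.pinpoint(n,"wrist")[:1]: print(n,round(d["confidence"],2),np.round(R.T@(np.array(d["at"])-t),1))
for a in range(0,91,10):
    p=proj("wrist",np.r_[C+100*np.array([np.cos(F0-np.radians(a)),np.sin(F0-np.radians(a))]),80])
    cv2.circle(im,tuple(int(v) for v in p),2,(255,0,0),-1); cv2.putText(im,str(a),tuple(int(v) for v in p+4),0,.35,(255,0,0))
cv2.imwrite("pics/w1.png",im[:,:,::-1]); print(obs())
```

```text
dish 0.73 [561.7 -44.8  56.1]
rim_front 0.68 [465.7 -25.5  64.8]
(5.3, array([500.09919252, 109.6458416 , 259.92756707]), array([ 0.30972234, -0.1440208 , -0.34800853]))
```

View pics/w1.png

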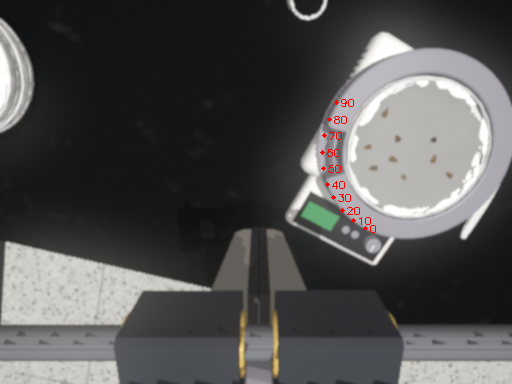

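Run:
```python
import cv2
im=cv2.imread("pics/w1.png")[90:190,300:400]
cv2.imwrite("pics/w1c.png",cv2.resize(im,None,fx=6,fy=6,interpolation=cv2.INTER_CUBIC))
```

```text
(no output)
```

View pics/w1c.png

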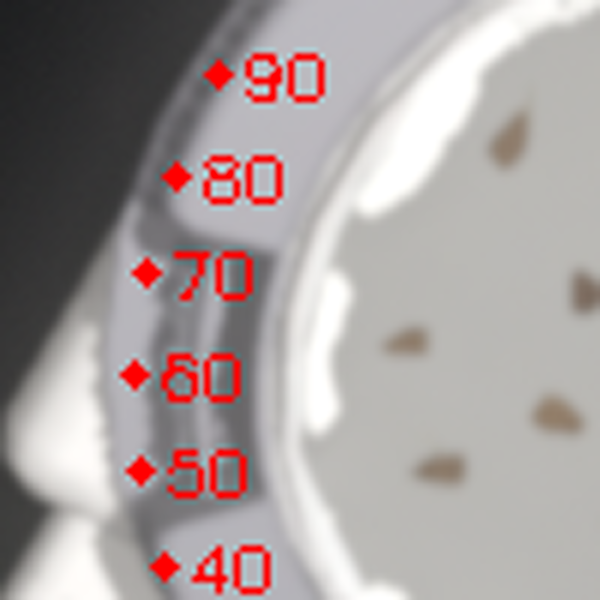

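Groove edges are at about 45° and 74°, so the middle is near 60° left of front. I'll approach there and feel inward gently.

```bash
cat > press.py <<'E'
from h import *
g=F0-np.radians(60); u=np.array([np.cos(g),np.sin(g)]); C=np.array([563,-46.])
P=lambda r,z: np.r_[C+r*u,z]
def probe(r0,r1,z,fmax,step=1.0,zero=None):
    b=obs()[2] if zero is None else zero
    r=r0
    while r>r1:
        r-=step; robot.servo_line(P(r,z),feed=25); 
        t,p,f=obs(); f=f-b; fr=f[:2]@u; ft=f[1]*u[0]-f[0]*u[1]
        if abs(fr)>.8: print(f"r {r:.1f} act {(p[:2]-C)@u:.1f} fr {fr:.2f} ft {ft:.2f} fz {f[2]:.2f}")
        if np.linalg.norm(f)>fmax: break
    return r,b
E
python3 - <<'E'
from press import *
ph=g+np.pi
robot.movep(P(150,140),rot(ph)); robot.servo_line(P(150,63),feed=120); robot.hold(.3)
print(obs())
robot.servo_line(P(128,63),feed=60)
r,b=probe(128,98,63,3.0)
print(r,b,obs())
E
```

```text
(6.95, array([520.00004197,  97.5861381 ,  63.50972033]), array([-0.66761922, -0.3708474 , -0.12255953]))
r 127.0 act 127.3 fr 0.97 ft -0.86 fz -0.82
r 125.0 act 124.9 fr 1.17 ft -0.86 fz -1.92
r 124.0 act 123.9 fr 1.77 ft -0.57 fz -1.92
r 120.0 act 119.9 fr 1.14 ft -0.04 fz -0.33
r 118.0 act 117.9 fr 1.36 ft -0.07 fz -1.09
r 112.0 act 111.9 fr 1.16 ft -0.41 fz -1.52
r 109.0 act 108.9 fr 1.16 ft 0.02 fz -1.43
r 106.0 act 105.9 fr 1.01 ft -0.21 fz -1.30
r 104.0 act 103.9 fr 1.00 ft 0.05 fz -1.68
r 103.0 act 103.5 fr 2.02 ft -0.42 fz -0.97
r 102.0 act 103.0 fr 5.56 ft 0.21 fz -0.22
102.0 [-0.28203692 -0.76585832  1.3905273 ] (13.9667, array([533.26902107,  52.57014902,  63.02451054]), array([-2.08946641,  4.50139562,  1.16637366]))
```

Run:
```python
from press import *
b=np.array([-.1,-.3,-.3])
for r in (102,101,100):
    robot.servo_line(P(r,63),feed=25)
    fs=[]
    for k in range(4): robot.hold(.05); t,p,f=obs(); fs.append(f-b)
    f=np.mean(fs,0); print(r,t,((p[:2]-C)@u).round(1),(f[:2]@u).round(2),(f[1]*u[0]-f[0]*u[1]).round(2),f[2].round(2))
    if f[:2]@u>8: break
im=viewer.read_camera("wrist"); cv2.imwrite("pics/w2.png",im[:,:,::-1])
im=viewer.read_camera("scene"); cv2.imwrite("pics/s2.png",cv2.resize(im[160:310,220:400,::-1],None,fx=4,fy=4,interpolation=cv2.INTER_CUBIC))
```

```text
102 14.4167 102.1 4.88 -0.23 0.82
101 14.8667 101.0 4.97 0.24 0.8
100 15.3167 100.1 5.22 0.35 1.26
```

View pics/w2.png

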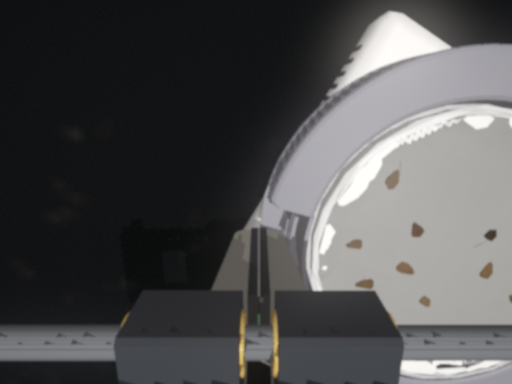

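View pics/s2.png

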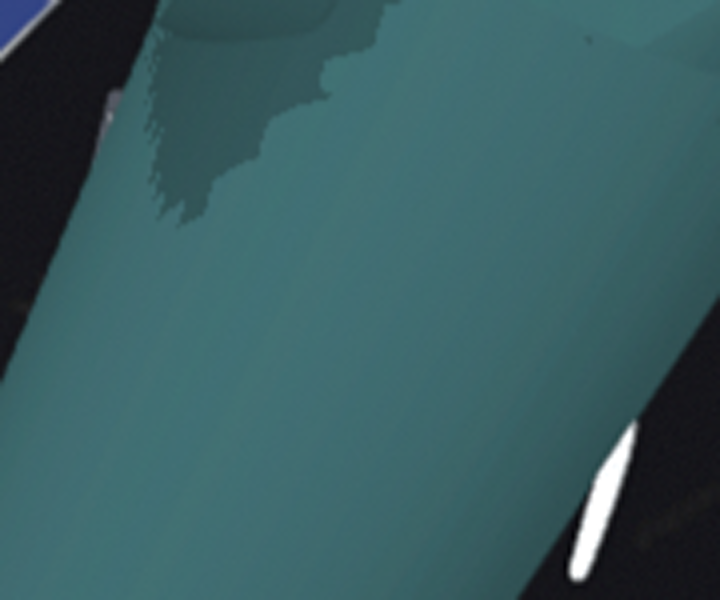

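The fingertip is in the groove on the left rim, and the force is spring-like. I'll press past 4 mm, then back out.

Run:
```python
from press import *
b=np.array([-.1,-.3,-.3])
for r in (99,98.2,97.6):
    robot.servo_line(P(r,63),feed=15)
    fs=[]
    for k in range(4): robot.hold(.05); t,p,f=obs(); fs.append(f-b)
    f=np.mean(fs,0); print(r,t,((p[:2]-C)@u).round(1),(f[:2]@u).round(2),(f[1]*u[0]-f[0]*u[1]).round(2),f[2].round(2))
    if f[:2]@u>9: break
robot.hold(.7)
robot.servo_line(P(150,63),feed=60); robot.servo_line(P(170,260),feed=150)
im=viewer.read_camera("wrist")
for n in ("dish",):
    I=viewer.camera_info("wrist"); R=np.array(I["R"]);t=np.array(I["t"])
    for d in viewer.pinpoint(n,"wrist")[:1]: print(n,round(d["confidence"],2),np.round(R.T@(np.array(d["at"])-t),1))
robot.movep([300,-400,300],rot(g+np.pi)); print(obs())
im=viewer.read_camera("scene"); I=viewer.camera_info("scene");R=np.array(I["R"]);t=np.array(I["t"])
for n in ("dish","tweezers","dish_high","beaker"):
    for d in viewer.pinpoint(n,"scene")[:2]: print(n,round(d["confidence"],2),np.round(R.T@(np.array(d["at"])-t),1))
cv2.imwrite("pics/s3.png",cv2.resize(im[160:310,220:400,::-1],None,fx=4,fy=4,interpolation=cv2.INTER_CUBIC))
```

```text
99 15.8667 98.9 4.43 0.03 0.55
98.2 16.3167 98.2 4.94 0.25 0.2
97.6 16.7667 97.6 5.02 -0.6 -0.02
dish 0.94 [562.  -48.5  68.1]
(22.075, array([ 300.88976986, -399.26094361,  299.94380237]), array([-0.01400894, -0.19686162,  0.1505177 ]))
dish 0.59 [562.4 -45.3  70.6]
dish_high 0.98 [512.8 464.8  25.5]
beaker 0.53 [690.9 101.8  -2.7]
```

View pics/s3.png

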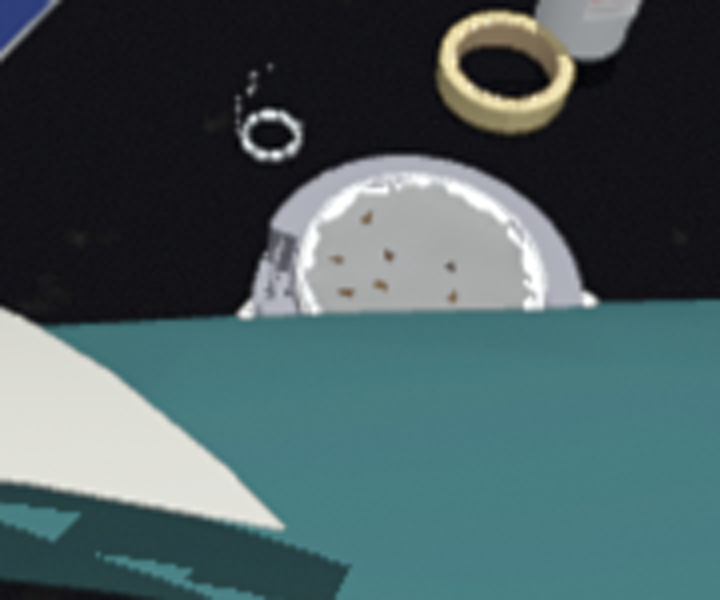

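The dish now reads about 70 mm high (it was about 56 mm) and its white edge stands proud of the rim. The beaker and stacked dishes are unmoved, and the hand is clear.

```bash
python3 -c "
from cell import robot
print(robot.job_done())"
```

```text
the job is handed in; nothing more can be done
None
```

The catch was pressed about 6 mm at about 5 N, the lift let go and raised the dish (seen at about 70 mm, up from about 56 mm), the hand is clear, and the job was handed in at about 22 s; the tweezers were hidden behind the arm in the last picture, so I did not re-check them.

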